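# Draw the log board out from under the stacked radio gear

### The arm

A 6-joint arm with a two-finger parallel gripper is mounted at the origin on the work surface. World frame = base frame: x ahead of the robot, y to its left, z up, the work surface at z = 0. Lengths are in m, angles in rad, forces in N, time in s.
With the tool pointing down it reaches from about 0.375 to 0.9 m from the base axis. Payload 3.1 kg.
Tool frame: the origin (TCP) lies at the very end of the fingers, on their centre line; the grasp point (between the pads) lies 19 mm behind it; z points along the fingers, y is the line along which they close (so a half turn about z gives the same grasp; the last joint's range is limited). The gripper opens to 87 mm and grips with 3 to 60 N. Pads are 19 mm wide; open, the fingers measure 117 mm over their backs; the gripper's body (75 mm by 190 mm) begins 51 mm behind the grasp point.
Start: joints at [-1.51, 0.527, 1.433, -0, 1.181, -0.178], TCP at [0.148, -0.607, 0.223] pointing down, gripper open.
Joint ranges: [-3.08, 3.08], [-0.75, 2.2], [0.22, 2.44], [-1.43, 4.57], [0, 2.65], [-2.85, 2.85]. Speed limits (rad/s): [2.79, 2.79, 3.14, 3.14, 3.14, 3.14].

### API

Orientations are given as a unit quaternion [x, y, z, w].
In Python, from rig import robot gives the robot as it stands. The module is installed in compiled form; this text tells all that it offers.
- The arm moves only by the tool servo_tool, never from a script. Its argument "rows" is one flat list of numbers, 5 for each row, row after row: the closure, from -1 (fully open) to 1 (shut), so that 0 is half open, then the shift along the tool's x, y, z in m, then the turn about the tool's z in degrees. A call has 1 to 5 rows; each row shifts and turns the commanded pose from where the row before left it, along the tool's axes as they then stand; what a row does not reach is not made up. A row lasts 1/12 s, in which the tool goes at most 41.7 mm and 7.16 degrees, less where a joint would pass 70% of its speed; a pose out of reach is approached as far as the arm can. A call with a gripper value outside its range is refused whole. The fingers move at their own pace and stop on an object; "newtons" is the grip in N (left out, the last holds). Time passes only in rows, so rows that do not move let the fingers close. It gives the time, the measured TCP pose, the force, the opening and the grip force at its end, in the units of the state.
- robot.get_obs(): the state, without advancing time (a new reading comes with each control period).
- robot.camera(name): name is "scene" or "side" or "wrist"; returns a dict with "pixels" (420x560x3 uint8, red, green, blue), "intrinsics" (3x3 intrinsics, pixels), "rvec" (rotation vector, rad) and "tvec" (3), from world to camera coordinates, as OpenCV has them; the wrist camera has in their place "mount" (4x4, takes a point from camera to tool coordinates, whose origin is the TCP and whose axes are the flange's). Camera axes: x right, y down, z forward; pixel columns grow to the right and rows downward; lengths in m; the calibration is good to about 2 mm. The wrist camera is an equidistant fisheye: a pixel r from the principal point sees the ray r / f radians off the axis. A picture is of the moment at which its call begins: read the wrist's pose just before it. There is no depth.
- robot.hand_in(): hands the job in; it is judged then, once.
Trained networks look in a picture, given as the dict that the camera call returned (one of the last four; its "shot" number tells which), for a name from the list of things; names that differ only in an ending like _2 or _b are one class to them, and where a whole thing is asked for, a point or a joint stands for the part that bears it (a point fixed in the world has none). Each returns a list of dicts, best first, with "score" (0 to 1); they miss things now and then, are a little off and sometimes report something else, mostly with a low value. They report only what shows in the picture. A call takes as long as a camera call. They do not tell look-alikes from the thing itself.
- robot.spot_in(picture, query): "at" ([x, y, z] in m, in world coordinates, good to about 4 mm: the middle of the surface that is visible of it).
- robot.outline_of(picture, query): "region" (420x560 bool, what is visible of it).
- robot.place_of(picture, query): "at" ([x, y, z] in m, in world coordinates, good to about 4 mm: a listed point, or the origin of a listed thing).
The state is a dict: "time": time; "q": joint angles; "joint_velocities": joint speeds; "joint_torque": joint torques, N m; "position": TCP position; "tool_rot": TCP orientation; "ft_force": force on the tool from outside, world axes, zero at the start; "moment": the same for the moment, N m; "grip_width": finger opening in m; "grip_force": force on a finger pad.
Only numpy, scipy, OpenCV 4.12 (cv2) and the standard library are available. Lean on these libraries where they do the work, as an engineer would, in place of code of your own. Each camera call takes 0.05 s, during which the arm holds its last target. There are 200 camera calls.

### The job

Get the log ready to write on. Pull up the spring pin that locks the log board in the desk cradle and turn it into its rest notch so that it stays up by itself, draw the log board out from under the stacked gear without toppling or disarranging the stack, and lay the board flat and square in the middle of the writing mat with its clip at the end farthest from the robot. Then lay the ruler flat across the middle of the log sheet, square to the board, and leave the other things on the desk alone.

Things in the scene. Friction and masses are not known exactly. Their poses are not given: they have to be found in the camera images.
- cradle: Aluminium desk cradle round the gear, screwed down, open below. Origin on the desk, mid-width, where the gear meets the end bar; y points to the near side. The log board comes out along -x (about world -y). Side angles: 24 mm high, inner faces at y +-84 mm, x -8 to 137 mm. Far end bar: x 132 to 137 mm, z 10 to 24 mm
- end_bar (a point): Middle of the end bar over the board: x -6 to 0 mm in the cradle's frame, z 10 to 26 mm. The board passes under it; the gear (2 to 6 mm away at the start) comes up against it as the board is drawn, and stays. A lug on it (x -66 to -4, y 37 to 73, z 10 to 14 mm) carries the spring pin's steel sleeve, 28 mm wide, 37.5 mm high, at x -50, y 55 mm
- pin_lift (a joint): Height of the spring pin above its locked position, m (0 locked, 0.015 highest). Locked, its 8 mm tip stands in a hole of the log board and holds it. The spring pulls it down with about 4 N at 0, 9 N at 0.015. It must be raised 11.5 mm before it can turn; the rest notch holds it at 9 mm
- pin_turn (a joint): Turn of the pin's handle, rad, anticlockwise from above, free only when raised: 0 when locked, stop at 1.35. The rest notch takes it from 1.08 to 1.35 (about 70 degrees): turned there and let down, it drops 2.5 mm into the notch and stays up
- pin_handle (a point): Centre of the pin's black bar handle (32 mm long along its x axis, 10 mm wide, 18 mm high, on a round stem), which rises and turns with the pin about the vertical through this point; 56 mm above the desk when locked, with the bar along the cradle's x axis
- log_board: A5 log clipboard, board 225 x 150 x 6 mm, about 0.2 kg, with a log sheet and a steel clip; origin at the centre of its underside. x runs from the clip end to the other end, y across. At the start it lies on the desk under the gear, x along the cradle's x, centre 17.5 mm inside the cradle's origin, 89 mm with the clip in front of the end bar. Clear of the gear once drawn out 135 mm
- board_clip (a point): Centre of the upstanding ridge of the board's steel clip: 14 mm thick along the board's x, 56 mm long along y, 8 to 26 mm above the board's underside (this point at 17 mm). It lies 92.5 mm from the board's centre towards -x, 20 mm from that edge. Foot plate 26 x 64 mm, up to 8 mm. 60 mm of room from the ridge to the end bar at the start
- board_center (a point): Centre of the log board, half-way up (3 mm); same axes as the board. The white log sheet (194 x 112 mm) lies from 88 mm on the clip's side (under the clip) to 106 mm on the other side of it, so its middle is 9 mm from this point; across it runs from y -67 to 45 mm.
- gear_low_center (a point): Centre of the lowest gear case, 110 mm (along the draw) x 160 x 40 mm high, black, about 0.45 kg; stands loose on the log board, its centre about 59 mm inside the end bar. Goes down 6 mm to the desk when the board is out, tipping a few degrees on the way.
- gear_mid_center (a point): Centre of the middle gear case, 104 x 150 x 30 mm high, grey, about 0.3 kg, loose on the lowest.
- gear_top_center (a point): Centre of the top case (a meter), 84 x 90 x 42 mm high, black, about 0.18 kg, loose on the middle case; the stack is 118 mm high with the board.
- mat: Thin dark writing mat on the desk, 270 mm (x) x 200 mm (y), 1 mm and no obstacle; origin at its centre. Its x axis points away from the robot (within 0.25 rad): the far end is +x.
- mat_center (a point): Centre of the writing mat.
- ruler: Aluminium ruler with a finger ridge; origin at the centre of its underside, x along it.
- ruler_center (a point): Centre of the ruler, 8 mm above its underside: base 160 x 36 x 4 mm and along its whole middle a ridge 12 mm wide, 4 to 16 mm above the underside, to grip it by; 0.09 kg. x along the ruler. It lies on the desk left of the middle.
- desk_mic: Desk microphone on a round heavy base (92 mm across), 160 mm high; not to be disturbed.
- mug: White mug, 88 mm high; not to be disturbed.
- screwdriver: Screwdriver on the desk; not to be disturbed.
- fuse_jar: Small glass jar 54 mm across, 62 mm high; not to be disturbed.
- multimeter: Grey multimeter lying on its back, 150 x 76 x 34 mm; not to be disturbed.
- tape_roll: Roll of tape 72 mm across, 19 mm high; not to be disturbed.
- handheld: Handheld radio standing up, 105 mm high plus an aerial; not to be disturbed.
Not all that is in view belongs to the job. Several things have the shape of the ruler; the one meant has the colours described above.

How it is judged:
On the way, in this order (a step that is already met when the one before it is completed fails the run):
1. the spring pin is parked: pulled up, turned into its rest notch and let go, and it stays up (value of joint pin_lift above 0.0075 m and value of joint pin_turn above 1 rad and contact force between the fingers and cradle below 0.3 N), for 0.2 s.
2. the log board is drawn right out from under the gear, and the gear still stands (x of board_center in the frame of cradle below -0.115 m and angle between each of gear_low_center, gear_mid_center, gear_top_center's own z axis and vertical below 0.15 rad), for 0.1 s.
3. the log board lies flat and let go in the middle of the mat, clip at the far end (horizontal distance between board_center and mat_center below 0.03 m and x of board_clip in the frame of mat above 0.05 m and angle between the x axis of board_center and the x axis of mat, either way round below 0.2 rad and height (world z) of board_center below 0.007 m and angle between board_center's own z axis and vertical below 0.05 rad and contact force between the fingers and log_board below 0.3 N), for 0.2 s.
At the end, for the whole second after the job is handed in: Pin parked (7.5 mm up, turned 1 rad); gear stacked upright (0.1 rad), each within 30 mm of its start; board flat, within 30 mm of the mat's centre, square to 0.2 rad, clip at the far end; ruler flat across the sheet's middle (50 mm; 30 mm of the board's midline), square to 0.25 rad; all at rest (value of joint pin_lift above 0.0075 m and value of joint pin_turn above 1 rad and angle between each of gear_low_center, gear_mid_center, gear_top_center's own z axis and vertical below 0.1 rad and distance of each of gear_low_center, gear_mid_center, gear_top_center from where it was at the start of the episode below 0.03 m and horizontal distance between board_center and mat_center below 0.03 m and x of board_clip in the frame of mat above 0.05 m and angle between the x axis of board_center and the x axis of mat, either way round below 0.2 rad and height (world z) of board_center below 0.007 m and angle between board_center's own z axis and vertical below 0.05 rad and x of ruler_center in the frame of board_center between -0.04 and 0.06 m and y of ruler_center in the frame of board_center between -0.03 and 0.03 m and z of ruler_center in the frame of board_center between 0.008 and 0.015 m and angle between the x axis of ruler_center and the y axis of board_center, either way round below 0.25 rad and angle between ruler_center's own z axis and vertical below 0.08 rad and linear speed of each of log_board, ruler, gear_top below 0.02 m/s); the robot touches nothing.
It fails at once if a gear case tips over (more than 0.35 rad) (angle between any of gear_low_center, gear_mid_center, gear_top_center's own z axis and vertical above 0.35 rad).
It fails at once if another thing on the desk is moved more than 30 mm (distance of any of desk_mic, mug, screwdriver, fuse_jar, multimeter, tape_roll, handheld from where it was at the start of the episode above 0.03 m).
It also fails if it takes over 72 s, if anything falls off the work surface, if the arm or the gripper's body presses on something with over 40 N, if the wrist force passes 120 N, or if a joint passes its speed limit or range.

## Working session

There is one attempt and no reset: what is moved stays moved. The work goes in short steps, Python scripts to look and compute and a tool call to move; the robot and the scene stay as the last step left them, time stands still between calls to the robot, and variables do not carry over. Pictures are saved under pics/ and viewed, at most 12 in all, crops included, and the job is handed in when it is done.

Besides the shell and the picture viewer there is one more tool, called after ">>>" as name(argument=value, ...) on one line, values as JSON. servo_tool: Moves the arm, as the interface text tells. Its arguments: {"type":"object","properties":{"rows":{"type":"array","items":{"type":"number"}},"newtons":{"type":"number"}},"required":["rows"]}

```bash
mkdir -p pics; cat > h.py <<'E'
import numpy as np, cv2
from scipy.spatial.transform import Rotation as R
from rig import robot
def save(p,n): cv2.imwrite('pics/'+n, cv2.cvtColor(p['pixels'],cv2.COLOR_RGB2BGR))
def proj(p,pts):
    return cv2.projectPoints(np.array(pts,float).reshape(-1,3),np.array(p['rvec']),np.array(p['tvec']),np.array(p['intrinsics']),None)[0].reshape(-1,2)
def toplane(p,uv,z):
    Rm=cv2.Rodrigues(np.array(p['rvec'],float))[0]; t=np.array(p['tvec'],float).reshape(3)
    d=Rm.T@np.linalg.inv(p['intrinsics'])@np.array([uv[0],uv[1],1.]); c=-Rm.T@t
    return c+d*(z-c[2])/d[2]
def wplane(p,o,uv,z):
    K=np.array(p['intrinsics']); v=np.array([(uv[0]-K[0,2]),(uv[1]-K[1,2])]); r=np.hypot(*v); th=r/K[0,0]
    d=np.array([*(np.sin(th)*v/max(r,1e-9)),np.cos(th)]); M=np.array(p['mount']); Rw=R.from_quat(o['tool_rot']).as_matrix()
    c=Rw@M[:3,3]+np.array(o['position']); d=Rw@M[:3,:3]@d
    return c+d*(z-c[2])/d[2]
E
python3 - <<'E'
from h import *
o=robot.get_obs(); print({k:np.round(v,3) for k,v in o.items()}); print(np.round(R.from_quat(o['tool_rot']).as_matrix(),2))
ims=[]
for c in ['scene','side','wrist']:
    p=robot.camera(c); save(p,c+'0.png'); print(c,p['shot'], np.round(p.get('tvec',0),2))
    for q in ['pin_handle','board_clip','board_center','cradle','end_bar','gear_low_center','gear_mid_center','gear_top_center','mat_center','ruler_center','desk_mic','mug','screwdriver','fuse_jar','multimeter','tape_roll','handheld']:
        print(q,[(np.round(r['at'],3).tolist(),round(r['score'],2)) for r in robot.place_of(p,q)[:4]])
E
```

```text
{'time': np.float64(0.0), 'q': array([-1.51 ,  0.528,  1.434, -0.   ,  1.181, -0.178]), 'joint_velocities': array([-0.   ,  0.001,  0.001,  0.001,  0.001,  0.001]), 'joint_torque': array([ -0.   , -44.004, -17.659,   0.063,   0.058,  -0.   ]), 'position': array([ 0.148, -0.607,  0.222]), 'tool_rot': array([ 0.993,  0.119,  0.   , -0.001]), 'ft_force': array([ 0.152, -0.448, -0.308]), 'moment': array([ 0.035, -0.002, -0.053]), 'grip_force': np.float64(0.0), 'grip_width': np.float64(0.087)}
[[ 0.97  0.24 -0.  ]
 [ 0.24 -0.97  0.  ]
 [ 0.   -0.   -1.  ]]
scene 1 [ 0.45 -0.08  1.65]
pin_handle [([0.561, 0.088, 0.056], 0.61)]
board_clip [([0.623, 0.063, 0.016], 0.56), ([0.747, -0.221, -0.003], 0.21)]
board_center []
cradle []
end_bar []
gear_low_center []
gear_mid_center [([0.602, 0.198, 0.061], 0.77), ([0.427, 0.322, 0.003], 0.46), ([0.622, 0.065, 0.017], 0.39), ([0.745, -0.223, -0.0], 0.28)]
gear_top_center [([0.593, 0.201, 0.1], 0.94), ([0.599, 0.197, 0.059], 0.74)]
mat_center [([0.5, -0.245, 0.001], 0.89), ([0.744, -0.222, -0.006], 0.15)]
ruler_center [([0.29, 0.194, 0.008], 0.98), ([
[... 1022 characters left out ...]
 0.68)]
desk_mic [([0.602, -0.452, 0.0], 0.86), ([0.436, 0.145, 0.006], 0.64)]
mug [([0.484, 0.402, -0.002], 0.58)]
screwdriver [([0.439, 0.143, 0.008], 0.72), ([0.462, -0.433, 0.001], 0.61)]
fuse_jar [([0.699, -0.333, -0.001], 0.69), ([0.436, 0.143, 0.008], 0.44), ([0.617, 0.062, 0.017], 0.4), ([0.483, 0.404, -0.0], 0.24)]
multimeter [([0.625, 0.41, -0.002], 0.68)]
tape_roll [([0.427, 0.326, 0.002], 0.85)]
handheld [([0.745, -0.226, -0.004], 0.68)]
wrist 3 0
pin_handle []
board_clip []
board_center []
cradle []
end_bar []
gear_low_center []
gear_mid_center []
gear_top_center []
mat_center []
ruler_center []
desk_mic []
mug []
screwdriver []
fuse_jar []
multimeter []
tape_roll []
handheld []
```

View pics/scene0.png

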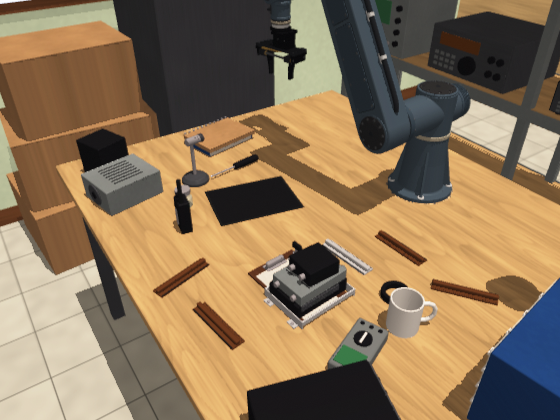

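View pics/side0.png

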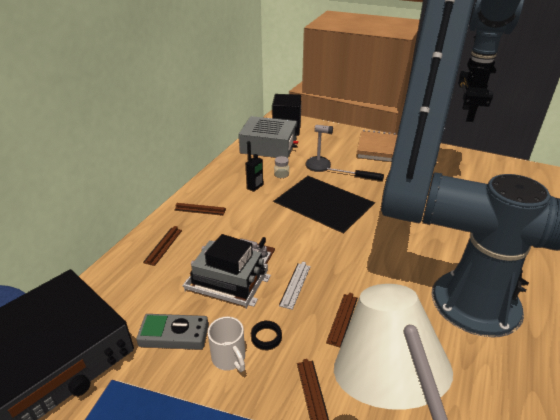

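Scene shows the silver ruler at scene (347,255) / side (296,285), world about (0.434,0.144). The things that could be taken for it are four brown/dark ones at scene (400,247), (463,291), (182,276) and (218,324), so I choose the silver one. The board with its clip is at (275,264), the black pin handle at (297,246), the mat at (253,199). Now a close crop to check.

```bash
cat >> h.py <<'E'
def plan(tgt,az,clo,step=.040,o=None,ds=7):
    """rows from present pose to tgt with tool-x azimuth az(deg)"""
    o=o or robot.get_obs(); p=np.array(o['position']); M=R.from_quat(o['tool_rot']).as_matrix()
    a=np.degrees(np.arctan2(M[1,0],M[0,0])); da=(az-a+180)%360-180; d=np.array(tgt)-p
    n=int(np.ceil(max(np.linalg.norm(d)/step,abs(da)/ds,1))); rows=[]
    for i in range(n):
        t=np.radians(a+da*i/n); x=np.array([np.cos(t),np.sin(t)]); y=np.array([np.sin(t),-np.cos(t)])
        rows.append([clo,round(float(d[:2]@x)/n,4),round(float(d[:2]@y)/n,4),round(float(-d[2])/n,4),round(-da/n,2)])
    print('az now',round(a,2),'turn',round(-da,2),'d',np.round(d,4))
    for i in range(0,n,5): print(sum(rows[i:i+5],[]))
E
python3 - <<'E'
from h import *
im=cv2.imread('pics/scene0.png')[215:335,230:390]; cv2.imwrite('pics/crop0.png',cv2.resize(im,None,fx=5,fy=5,interpolation=cv2.INTER_CUBIC)[:600])
plan([.575,.075,.2],99,-1)
E
```

```text
az now 13.68 turn -85.32 d [ 0.4272  0.6822 -0.0226]
[-1, 0.0274, -0.0268, 0.0011, np.float64(-4.06), -1, 0.0293, -0.0247, 0.0011, np.float64(-4.06), -1, 0.031, -0.0226, 0.0011, np.float64(-4.06), -1, 0.0325, -0.0204, 0.0011, np.float64(-4.06), -1, 0.0338, -0.018, 0.0011, np.float64(-4.06)]
[-1, 0.035, -0.0156, 0.0011, np.float64(-4.06), -1, 0.036, -0.013, 0.0011, np.float64(-4.06), -1, 0.0369, -0.0105, 0.0011, np.float64(-4.06), -1, 0.0375, -0.0078, 0.0011, np.float64(-4.06), -1, 0.038, -0.0051, 0.0011, np.float64(-4.06)]
[-1, 0.0383, -0.0024, 0.0011, np.float64(-4.06), -1, 0.0383, 0.0003, 0.0011, np.float64(-4.06), -1, 0.0382, 0.003, 0.0011, np.float64(-4.06), -1, 0.0379, 0.0057, 0.0011, np.float64(-4.06), -1, 0.0374, 0.0084, 0.0011, np.float64(-4.06)]
[-1, 0.0367, 0.011, 0.0011, np.float64(-4.06), -1, 0.0358, 0.0136, 0.0011, np.float64(-4.06), -1, 0.0348, 0.0161, 0.0011, np.float64(-4.06), -1, 0.0336, 0.0185, 0.0011, np.float64(-4.06), -1, 0.0322, 0.0208, 0.0011, np.float64(-4.06)]
[-1, 0.0306, 0.0231, 0.0011, np.float64(-4.06)]
```

View pics/crop0.png

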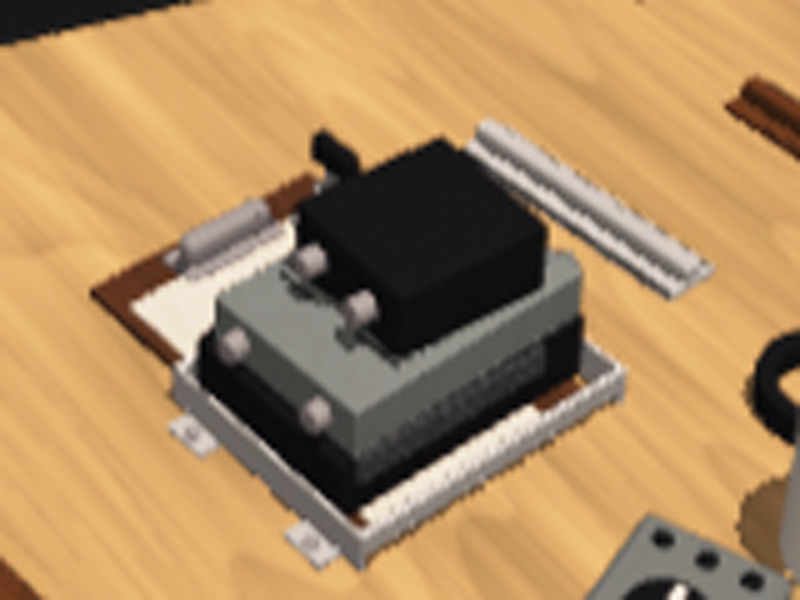

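The crop confirms the silver ridged ruler at crop (590,210), the black pin handle at (335,150) and the clip at (220,235). Setting out.

>>> servo_tool(rows=[-1,0.0274,-0.0268,0.001,-4.06,-1,0.0293,-0.0247,0.001,-4.06,-1,0.031,-0.0226,0.001,-4.06,-1,0.0325,-0.0204,0.001,-4.06,-1,0.0338,-0.018,0.001,-4.06])

```text
time: 3.12
position: [0.2502, -0.4433, 0.2176]
tool_rot: [0.956, 0.294, 0.0, 0.0]
ft_force: [1.0, 0.5, 0.1]
grip_width: 0.0869
grip_force: 0.0
```

>>> servo_tool(rows=[-1,0.035,-0.0156,0.001,-4.06,-1,0.036,-0.013,0.001,-4.06,-1,0.0369,-0.0105,0.001,-4.06,-1,0.0375,-0.0078,0.001,-4.06,-1,0.038,-0.0051,0.001,-4.06])

```text
time: 3.53
position: [0.352, -0.2809, 0.2128]
tool_rot: [0.889, 0.457, 0.0, 0.0]
ft_force: [1.5, 0.3, 0.4]
grip_width: 0.0865
grip_force: 0.0
```

>>> servo_tool(rows=[-1,0.0383,-0.0024,0.001,-4.06,-1,0.0383,0.0003,0.001,-4.06,-1,0.0382,0.003,0.001,-4.06,-1,0.0379,0.0057,0.001,-4.06,-1,0.0374,0.0084,0.001,-4.06])

```text
time: 3.95
position: [0.4541, -0.1184, 0.2078]
tool_rot: [0.795, 0.607, 0.0, 0.0]
ft_force: [1.3, -0.5, 1.3]
grip_width: 0.0871
grip_force: 0.0
```

>>> servo_tool(rows=[-1,0.0367,0.011,0.001,-4.06,-1,0.0358,0.0136,0.001,-4.06,-1,0.0348,0.0161,0.001,-4.06,-1,0.0336,0.0185,0.001,-4.06,-1,0.0322,0.0208,0.001,-4.06])

```text
time: 4.37
position: [0.5559, 0.0442, 0.2027]
tool_rot: [0.675, 0.738, 0.0, 0.0]
ft_force: [0.7, -0.6, -0.1]
grip_width: 0.0867
grip_force: 0.0
```

>>> servo_tool(rows=[-1,0.0306,0.0231,0,-4.06,-1,0,0,0,0,-1,0,0,0,0])

```text
time: 4.62
position: [0.5761, 0.0765, 0.2024]
tool_rot: [0.649, 0.761, 0.0, 0.0]
ft_force: [-0.3, -0.2, -0.3]
grip_width: 0.0868
grip_force: 0.0
```

```bash
python3 - <<'E'
from h import *
o=robot.get_obs(); p=robot.camera('wrist'); save(p,'w1.png')
print(np.round(o['position'],4),np.round(o['q'],2),o['time']); print(np.round(p['mount'],3),p['intrinsics'])
for q in ['pin_handle','board_clip','end_bar','ruler_center','gear_top_center','gear_mid_center','cradle']:
    print(q,[(np.round(r['at'],4).tolist(),round(r['score'],2)) for r in robot.place_of(p,q)[:3]])
E
```

```text
[0.5761 0.0765 0.2024] [-0.06  0.49  1.57 -0.    1.08 -0.22] 4.6167
[[ 0.001 -0.966 -0.259  0.071]
 [ 1.     0.001 -0.001 -0.002]
 [ 0.002 -0.259  0.966 -0.162]
 [ 0.     0.     0.     1.   ]] [[325.1922621    0.         279.07362874]
 [  0.         325.1922621  202.76512595]
 [  0.           0.           1.        ]]
pin_handle [([0.5591, 0.0832, 0.0596], 0.78)]
board_clip [([0.6128, 0.0605, 0.0199], 0.55)]
end_bar [([0.6141, 0.1352, 0.0167], 0.84)]
ruler_center [([0.433, 0.1401, 0.009], 0.81), ([0.2842, 0.2008, 0.0073], 0.64), ([0.838, 0.1583, 0.0041], 0.61)]
gear_top_center [([0.5914, 0.2013, 0.093], 0.6)]
gear_mid_center [([0.5598, 0.0856, 0.056], 0.68)]
cradle [([0.6076, 0.1367, -0.0], 0.68)]
```

View pics/w1.png

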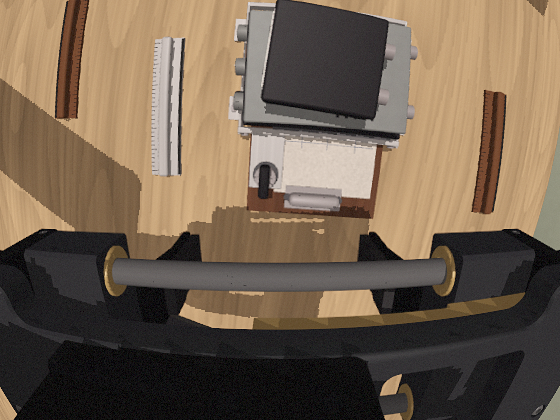

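The wrist picture shows the handle at (264,180), clip ridge at (313,198), board front corners (248,212) and (373,217), ruler at (168,107).

```bash
python3 - <<'E'
from h import *
o=robot.get_obs(); p=robot.camera('wrist'); I=cv2.cvtColor(p['pixels'],cv2.COLOR_RGB2GRAY)
save(p,'w1b.png')
c=[wplane(p,o,u,.006) for u in [(248,212),(373,217)]]
d=c[1]-c[0]; print('front',np.round(c,4),'len',np.linalg.norm(d),'cradle x az',np.degrees(np.arctan2(d[1],d[0]))+90)
for q in ['pin_handle','board_clip','ruler_center']:
    r=robot.outline_of(p,q)
    for k in r[:2]:
        ys,xs=np.nonzero(k['region']); print(q,round(k['score'],2),len(xs),xs.min(),xs.max(),ys.min(),ys.max(),xs.mean(),ys.mean(), cv2.minAreaRect(np.c_[xs,ys].astype(np.float32)))
ys,xs=np.nonzero((I[150:206,250:280]<50)); xs+=250; ys+=150; print('dark',xs.min(),xs.max(),ys.min(),ys.max())
for v in range(158,204,3): w=I[v,250:282]; print(v,' '.join(map(str,w)))
E
```

```text
front [[0.5431 0.0323 0.006 ]
 [0.69   0.0488 0.006 ]] len 0.14776397162580174 cradle x az 96.37740984878309
pin_handle 0.76 361 259 271 162 195 265.17174515235456 178.1274238227147 ((265.0716552734375, 178.3907928466797), (11.450441360473633, 33.70869827270508), 6.709836959838867)
pin_handle 0.67 1014 249 399 120 136 330.29783037475346 127.39151873767258 ((324.0251159667969, 126.72019958496094), (150.65098571777344, 8.606437683105469), 5.128190994262695)
ruler_center 0.85 2643 56 88 0 116 70.80136208853575 57.75482406356413 ((70.96115112304688, 57.803955078125), (24.196094512939453, 118.33881378173828), 5.492323875427246)
ruler_center 0.69 4235 152 186 35 175 167.89114521841793 103.52538370720188 ((167.45420837402344, 104.80404663085938), (32.57738494873047, 140.63185119628906), 2.223961591720581)
dark 260 273 162 196
158 116 126 202 196 194 197 199 202 201 195 193 197 195 194 186 180 176 178 180 186 191 199 200 200 196 194 195 194 193 194 196 196
161 104 136 202 196 196 198 199 202 188 163 103 82 89 78 76 68 72 71 71 81 93 91 80 84 135 180 197 194 193 194 194 195
164 95 157 202 197
[... 826 characters left out ...]
 108 122 144 122 19 31 39 34 38 39 33 39 35 33 85 115 151 190 190 185 187 189 190 193 191 190
188 85 85 80 79 78 77 80 79 77 58 29 31 44 35 41 38 31 39 32 29 38 39 39 41 85 181 216 211 212 213 215 212
191 80 83 84 77 76 73 78 77 74 50 27 23 42 37 33 35 42 31 26 33 41 50 50 58 73 78 73 68 68 68 68 66
194 81 84 75 78 74 81 75 72 79 74 35 32 19 30 38 36 37 34 33 33 44 42 44 62 81 77 76 69 71 71 68 74
197 82 81 80 78 75 77 75 76 78 77 76 77 80 76 75 72 71 71 71 74 79 80 78 78 81 80 76 71 72 69 73 73
200 83 83 77 77 82 77 80 78 77 74 75 79 78 78 73 75 75 78 77 78 80 78 79 73 85 82 79 73 68 72 75 71
203 80 81 77 76 80 77 78 77 77 77 73 73 75 76 74 76 73 77 78 77 79 76 78 83 82 76 72 73 68 70 75 75
```

```bash
python3 - <<'E'
from h import *
o=robot.get_obs(); p=robot.camera('wrist')
for uv,z in [((264.5,196.5),.065),((266,162),.065),((266,162),.047),((248,140),.006),((248,212),.006),((378,147),.006),((373,217),.006)]: print(uv,z,np.round(wplane(p,o,uv,z),4))
for u,v in [((153,175),(157,40)),((183,175),(185,40))]:
    a,b=wplane(p,o,u,.004),wplane(p,o,v,.004); print('ruler',np.round(a,4),np.round(b,4),np.linalg.norm(b-a),np.degrees(np.arctan2(*(b-a)[[1,0]])))
c=robot.camera('scene'); 
for q in ['pin_handle','board_clip']: print(q,[(np.round(r['at'],4).tolist(),round(r['score'],2)) for r in robot.place_of(c,q)[:2]])
E
```

```text
(264.5, 196.5) 0.065 [0.5602 0.0691 0.065 ]
(266, 162) 0.065 [0.5568 0.1019 0.065 ]
(266, 162) 0.047 [0.5564 0.0994 0.047 ]
(248, 140) 0.006 [0.5323 0.1149 0.006 ]
(248, 212) 0.006 [0.5435 0.033  0.006 ]
(378, 147) 0.006 [0.678  0.1318 0.006 ]
(373, 217) 0.006 [0.6903 0.0496 0.006 ]
ruler [0.4244 0.0594 0.004 ] [0.4087 0.2184 0.004 ] 0.15982720003444778 95.6634145590786
ruler [0.4621 0.0646 0.004 ] [0.4432 0.22   0.004 ] 0.1565662277504152 96.95293668120638
pin_handle [([0.427, 0.3226, 0.0042], 0.71), ([0.5609, 0.0882, 0.0552], 0.48)]
board_clip [([0.6225, 0.0642, 0.0192], 0.67)]
```

```bash
python3 - <<'E'
from h import *
plan([.5585,.085,.085],97.5,-.5)
E
```

```text
az now 98.94 turn 1.44 d [-0.0169  0.0103 -0.1176]
[-0.5, 0.0043, -0.005, 0.0392, np.float64(0.48), -0.5, 0.0042, -0.0051, 0.0392, np.float64(0.48), -0.5, 0.0042, -0.0051, 0.0392, np.float64(0.48)]
```

>>> servo_tool(rows=[-0.4,0.0042,-0.005,0.039,0.5,-0.4,0.0042,-0.005,0.039,0.5,-0.4,0.0042,-0.005,0.039,0.5,-0.4,0,0,0,0,-0.4,0,0,0,0])

```text
time: 5.83
position: [0.557, 0.0852, 0.0839]
tool_rot: [0.659, 0.752, -0.002, -0.002]
ft_force: [1.5, -0.4, 0.2]
grip_width: 0.064
grip_force: 0.0
```

```bash
python3 - <<'E'
from h import *
o=robot.get_obs(); p=robot.camera('wrist'); I=cv2.cvtColor(p['pixels'],cv2.COLOR_RGB2GRAY); save(p,'w2.png')
print(np.round(o['position'],4),o['grip_width'])
for q in ['pin_handle','board_clip']:
    print(q,[(np.round(r['at'],4).tolist(),round(r['score'],2)) for r in robot.place_of(p,q)[:2]])
for k in robot.outline_of(p,'pin_handle')[:2]:
    ys,xs=np.nonzero(k['region']); print(round(k['score'],2),len(xs),xs.min(),xs.max(),ys.min(),ys.max())
    for v in range(ys.min(),ys.max()+1,4): print(v, xs[ys==v].min(),xs[ys==v].max())
    for uv in [(xs[ys==ys.min()].mean(),ys.min()),(xs[ys==ys.max()].mean(),ys.max())]: print(np.round(wplane(p,o,uv,.065),4))
E
```

```text
[0.557  0.0852 0.0839] 0.06396021031100489
pin_handle [([0.5592, 0.0836, 0.0597], 0.62)]
board_clip [([0.6126, 0.0637, 0.022], 0.58)]
0.85 885 275 294 208 262
208 282 286
212 277 291
216 277 292
220 276 294
224 276 294
228 276 293
232 276 292
236 276 292
240 276 292
244 276 292
248 276 290
252 276 290
256 275 290
260 275 289
[0.5553 0.1048 0.065 ]
[0.5591 0.0706 0.065 ]
0.67 8083 116 162 19 220
19 134 135
23 127 160
27 120 160
31 119 160
35 119 159
39 118 159
43 118 159
47 118 159
51 118 158
55 117 159
59 118 158
63 118 158
67 118 158
71 117 157
75 117 157
79 117 157
83 117 157
87 117 158
91 116 157
95 116 158
99 116 157
103 116 157
107 116 158
111 116 157
115 116 157
119 117 157
123 117 157
127 117 157
131 117 157
135 117 157
139 117 157
143 118 158
147 119 158
151 119 158
155 119 158
159 119 158
163 119 159
167 119 159
171 119 159
175 119 160
179 120 160
183 120 160
187 120 160
191 121 160
195 121 160
199 122 161
203 122 160
207 122 161
211 122 161
215 124 162
219 132 143
[0.4521 0.2083 0.065 ]
[0.4651 0.0846 0.065 ]
```

View pics/w2.png

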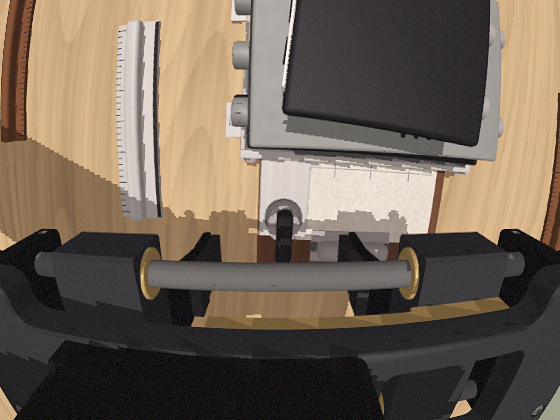

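Picture: handle at (284,235) sits between the fingers, stack untouched; alignment is good. Descend and grip.

>>> servo_tool(rows=[-0.4,0,0,0.02,0,-0.4,0,0,0.021,0,-0.4,0,0,0,0,1,0,0,0,0,1,0,0,0,0], newtons=40)

```text
time: 6.45
position: [0.5602, 0.0849, 0.0464]
tool_rot: [0.66, 0.751, 0.001, 0.001]
ft_force: [0.7, -1.3, 0.1]
grip_width: 0.0541
grip_force: 0.0
```

>>> servo_tool(rows=[1,0,0,0,0,1,0,0,0,0,1,0,0,0,0,1,0,0,0,0,1,0,0,0,0])

```text
time: 6.87
position: [0.5589, 0.085, 0.0449]
tool_rot: [0.66, 0.751, 0.0, 0.0]
ft_force: [-0.8, -0.3, 0.6]
grip_width: 0.0225
grip_force: 0.0
```

>>> servo_tool(rows=[1,0,0,0,0,1,0,0,0,0,1,0,0,0,0,1,0,0,0,0,1,0,0,0,0])

```text
time: 7.28
position: [0.5595, 0.0852, 0.0446]
tool_rot: [0.66, 0.751, 0.001, 0.0]
ft_force: [1.5, 1.5, -0.3]
grip_width: 0.0093
grip_force: 40.0
```

>>> servo_tool(rows=[1,0,0,-0.004,0,1,0,0,-0.005,0,1,0,0,-0.005,0,1,0,0,0,0,1,0,0,0,0])

```text
time: 7.7
position: [0.5592, 0.0851, 0.0585]
tool_rot: [0.66, 0.751, 0.0, 0.0]
ft_force: [4.7, 1.8, -9.2]
grip_width: 0.0098
grip_force: 40.0
```

>>> servo_tool(rows=[1,0,0,0,-6,1,0,0,0,-6,1,0,0,0,-6,1,0,0,0,-6,1,0,0,0,-6])

```text
time: 8.12
position: [0.5586, 0.0849, 0.0581]
tool_rot: [0.44, 0.898, -0.0, -0.0]
ft_force: [3.7, 1.1, -9.0]
grip_width: 0.0096
grip_force: 40.0
```

>>> servo_tool(rows=[1,0,0,0,-6,1,0,0,0,-6,1,0,0,0,-6,1,0,0,0,-6,1,0,0,0,-6])

```text
time: 8.53
position: [0.5581, 0.0843, 0.058]
tool_rot: [0.193, 0.981, -0.001, -0.001]
ft_force: [3.8, -0.5, -8.9]
grip_width: 0.0095
grip_force: 40.0
```

>>> servo_tool(rows=[1,0,0,0,-6,1,0,0,0,-6,1,0,0,0,0,1,0,0,0,0])

```text
time: 8.87
position: [0.5581, 0.0841, 0.0581]
tool_rot: [0.093, 0.996, -0.001, -0.001]
ft_force: [2.9, -2.3, -9.9]
grip_width: 0.0097
grip_force: 40.0
```

```bash
python3 - <<'E'
from h import *
o=robot.get_obs();M=R.from_quat(o['tool_rot']).as_matrix();print(np.degrees(np.arctan2(M[1,0],M[0,0])),o['moment'],o['ft_force'])
E
```

```text
169.32103116976901 [-0.50209025 -0.73668205  0.0041461 ] [ 2.87972273 -2.2794274  -9.87013007]
```

>>> servo_tool(rows=[1,0,0,0.002,0,1,0,0,0.002,0,0.5,0,0,0,0,0.4,0,0,0,0,0.4,0,0,0,0])

```text
time: 9.28
position: [0.5584, 0.0856, 0.0553]
tool_rot: [0.092, 0.996, 0.0, -0.0]
ft_force: [0.0, 0.2, -0.1]
grip_width: 0.0217
grip_force: 0.0
```

>>> servo_tool(rows=[0.4,0,0,0,0,0.4,0,0,0,0,0.4,0,0,0,0])

```text
time: 9.53
position: [0.5588, 0.0853, 0.055]
tool_rot: [0.092, 0.996, 0.0, 0.0]
ft_force: [-0.6, -0.6, -0.8]
grip_width: 0.0257
grip_force: 0.0
```

>>> servo_tool(rows=[0.4,0,0,-0.02,0,0.4,0,0,-0.03,0,0.4,0,0,-0.03,0,0.4,0,0,-0.03,0,0.4,0,0,0,0])

```text
time: 9.95
position: [0.5626, 0.0851, 0.1705]
tool_rot: [0.092, 0.996, 0.0, 0.006]
ft_force: [1.0, -0.1, 1.1]
grip_width: 0.0259
grip_force: 0.0
```

```bash
python3 - <<'E'
from h import *
o=robot.get_obs(); p=robot.camera('wrist'); save(p,'w3.png'); print(np.round(o['position'],4),o['grip_width'],o['ft_force'])
for q in ['pin_handle','board_clip']:
    print(q,[(np.round(r['at'],4).tolist(),round(r['score'],2)) for r in robot.place_of(p,q)[:2]])
p=robot.camera('side'); save(p,'s3.png');
for q in ['pin_handle','board_clip']:
    print(q,[(np.round(r['at'],4).tolist(),round(r['score'],2)) for r in robot.place_of(p,q)[:2]])
E
```

```text
[0.5626 0.0851 0.1705] 0.0259482182542945 [ 1.00845808 -0.07210496  1.07678106]
pin_handle [([0.5572, 0.0807, 0.0641], 0.91)]
board_clip [([0.613, 0.0627, 0.0171], 0.67), ([0.623, 0.4048, 0.0019], 0.2)]
pin_handle [([0.5589, 0.0798, 0.0652], 0.64)]
board_clip [([0.4866, 0.4023, -0.0007], 0.72), ([0.616, 0.0633, 0.0148], 0.65)]
```

View pics/w3.png

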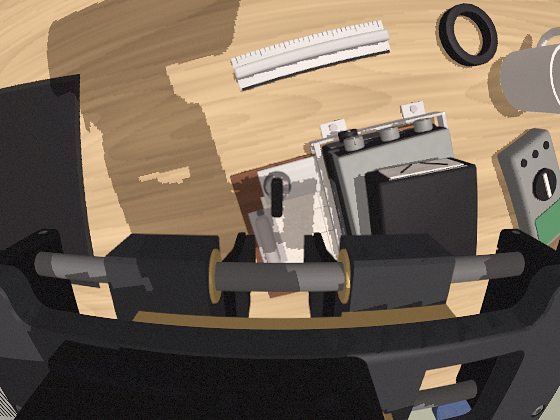

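Picture: handle at (277,195) is turned to about 70° and stands at z≈0.065, so the pin is parked; stack undisturbed. Next: clip, gripped across its 56 mm length so that the gripper's body keeps clear of the stack.

```bash
python3 - <<'E'
from h import *
plan([.614,.057,.11],97.5,-.6)
p=robot.camera('scene')
for c in ['scene','side']:
    p=robot.camera(c)
    m=robot.outline_of(p,'mat')[0]; ys,xs=np.nonzero(m['region']); print(m['score'],len(xs))
    h=cv2.convexHull(np.c_[xs,ys].astype(np.float32))[:,0]; w=np.array([toplane(p,u,.001)[:2] for u in h])*1000
    (c,s,a)=cv2.minAreaRect(w.astype(np.float32)); print(c,s,a)
E
```

```text
az now 169.44 turn 71.94 d [ 0.0565 -0.0281 -0.053 ]
[-0.6, -0.0055, -0.0016, 0.0048, np.float64(6.54), -0.6, -0.0057, -0.0009, 0.0048, np.float64(6.54), -0.6, -0.0057, -0.0003, 0.0048, np.float64(6.54), -0.6, -0.0057, 0.0004, 0.0048, np.float64(6.54), -0.6, -0.0056, 0.001, 0.0048, np.float64(6.54)]
[-0.6, -0.0055, 0.0017, 0.0048, np.float64(6.54), -0.6, -0.0053, 0.0023, 0.0048, np.float64(6.54), -0.6, -0.005, 0.0029, 0.0048, np.float64(6.54), -0.6, -0.0046, 0.0034, 0.0048, np.float64(6.54), -0.6, -0.0042, 0.0039, 0.0048, np.float64(6.54)]
[-0.6, -0.0037, 0.0044, 0.0048, np.float64(6.54)]
0.82 2787
(505.12445068359375, -247.11691284179688) (211.64488220214844, 260.2762145996094) 76.4789810180664
0.8 3066
(502.8474426269531, -238.99362182617188) (207.40699768066406, 272.1466369628906) 78.35716247558594
```

>>> servo_tool(rows=[-0.6,-0.0055,-0.0016,0.002,6.54,-0.6,-0.0057,-0.0009,0.002,6.54,-0.6,-0.0057,-0.0003,0.002,6.54,-0.6,-0.0057,0.0004,0.002,6.54,-0.6,-0.0056,0.001,0.002,6.54])

```text
time: 10.92
position: [0.5845, 0.0721, 0.1541]
tool_rot: [0.371, 0.929, -0.0, -0.0]
ft_force: [-0.4, -0.1, 0.2]
grip_width: 0.0515
grip_force: 0.0
```

>>> servo_tool(rows=[-0.6,-0.0055,0.0017,0.005,6.54,-0.6,-0.0053,0.0023,0.005,6.54,-0.6,-0.005,0.0029,0.005,6.54,-0.6,-0.0046,0.0034,0.009,6.54,-0.6,-0.0042,0.0039,0.009,6.54])

```text
time: 11.33
position: [0.6105, 0.0593, 0.1211]
tool_rot: [0.618, 0.786, 0.0, 0.0]
ft_force: [-0.7, -0.7, -0.0]
grip_width: 0.069
grip_force: 0.0
```

>>> servo_tool(rows=[-0.6,-0.0037,0.0044,0.01,6.54,-0.6,0,0,0,0,-0.6,0,0,0,0])

```text
time: 11.58
position: [0.6148, 0.0569, 0.1107]
tool_rot: [0.658, 0.753, -0.001, -0.001]
ft_force: [-1.4, 0.9, 0.5]
grip_width: 0.0691
grip_force: 0.0
```

```bash
python3 - <<'E'
from h import *
o=robot.get_obs(); p=robot.camera('wrist'); save(p,'w4.png'); print(np.round(o['position'],4),o['grip_width'],o['q'][5])
for q in ['pin_handle','board_clip','mat_center','ruler_center']:
    print(q,[(np.round(r['at'],4).tolist(),round(r['score'],2)) for r in robot.place_of(p,q)[:2]])
for k in robot.outline_of(p,'board_clip')[:2]:
    ys,xs=np.nonzero(k['region']); print(round(k['score'],2),len(xs),xs.min(),xs.max(),ys.min(),ys.max())
E
```

```text
[0.6148 0.0569 0.1107] 0.06909206086121043 -0.22209984588732534
pin_handle [([0.5589, 0.0802, 0.0678], 0.97)]
board_clip [([0.6055, 0.1394, -0.0006], 0.69), ([0.6129, 0.0617, 0.0181], 0.68)]
mat_center [([0.6122, 0.1374, 0.0167], 0.52)]
ruler_center [([0.8423, 0.157, 0.0019], 0.78), ([0.4349, 0.1412, 0.0069], 0.69)]
0.91 15207 196 376 100 222
```

View pics/w4.png

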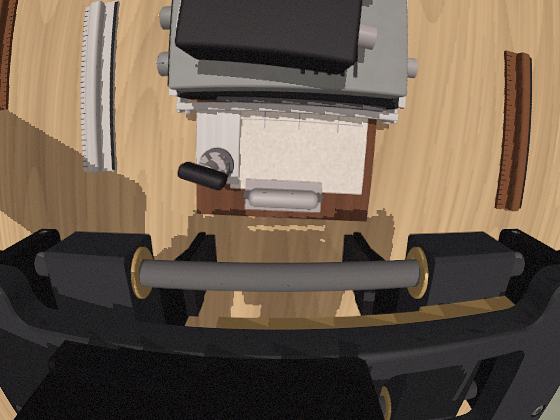

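Picture: clip ridge from (247,196) to (319,196), parked handle at (203,175), board front edge (197,213)–(367,218).

```bash
python3 - <<'E'
from h import *
o=robot.get_obs(); p=robot.camera('wrist')
for a,b,z in [((247,196),(320,196),.017),((197,214),(367,219),.006)]:
    A,B=wplane(p,o,a,z),wplane(p,o,b,z);d=B-A; print(np.round((A+B)/2,4),np.linalg.norm(d),np.degrees(np.arctan2(d[1],d[0]))+90)
plan([.614,.057,.012],97.5,-.6)
E
```

```text
[0.6161 0.0653 0.017 ] 0.05972296499922068 97.62112488214771
[0.6181 0.0442 0.006 ] 0.15051554560061503 95.83098962336508
az now 97.55 turn 0.05 d [-1.400e-03 -1.000e-04 -1.002e-01]
[-0.6, 0.0, -0.0005, 0.0334, np.float64(0.02), -0.6, 0.0, -0.0005, 0.0334, np.float64(0.02), -0.6, 0.0, -0.0005, 0.0334, np.float64(0.02)]
```

>>> servo_tool(rows=[-0.6,0.0005,0,0.033,0,-0.6,0.0005,0,0.033,0,-0.6,0,0,0.02,0,-0.6,0,0,0.0125,0,-0.6,0,0,0,0], newtons=60)

```text
time: 12.35
position: [0.6132, 0.0581, 0.0105]
tool_rot: [0.659, 0.752, -0.002, -0.002]
ft_force: [0.2, -0.9, -0.6]
grip_width: 0.0693
grip_force: 0.0
```

>>> servo_tool(rows=[1,0,0,0,0,1,0,0,0,0,1,0,0,0,0,1,0,0,0,0,1,0,0,0,0])

```text
time: 12.77
position: [0.6171, 0.0579, 0.0148]
tool_rot: [0.659, 0.752, 0.001, 0.002]
ft_force: [1.2, 0.1, 3.1]
grip_width: 0.0551
grip_force: 60.0
```

>>> servo_tool(rows=[1,0,0,0,0,1,-0.004,0,0,0,1,-0.008,0,0,0,1,-0.008,0,0,0,1,-0.008,0,0,0])

```text
time: 13.18
position: [0.618, 0.0365, 0.0147]
tool_rot: [0.66, 0.751, 0.003, -0.003]
ft_force: [-1.9, 19.3, 10.0]
grip_width: 0.0546
grip_force: 59.7
```

>>> servo_tool(rows=[1,-0.008,0,0,0,1,-0.008,0,0,0,1,-0.008,0,0,0,1,-0.008,0,0,0,1,-0.008,0,0,0])

```text
time: 13.6
position: [0.6222, -0.0018, 0.0146]
tool_rot: [0.66, 0.751, 0.003, -0.005]
ft_force: [-2.9, 24.2, 12.0]
grip_width: 0.0547
grip_force: 59.6
```

>>> servo_tool(rows=[1,-0.007,0,-0.001,0,1,-0.007,0,-0.001,0,1,-0.007,0,0,0,1,-0.007,0,0,0,1,-0.007,0,0,0])

```text
time: 14.02
position: [0.6259, -0.0366, 0.0147]
tool_rot: [0.66, 0.751, 0.003, -0.006]
ft_force: [-1.0, 19.5, 3.8]
grip_width: 0.0547
grip_force: 59.7
```

```bash
python3 - <<'E'
from h import *
o=robot.get_obs(); p=robot.camera('wrist'); save(p,'w5.png'); print(np.round(o['position'],4),o['moment'])
for q in ['board_clip','gear_top_center','gear_mid_center','gear_low_center','pin_handle']:
    print(q,[(np.round(r['at'],4).tolist(),round(r['score'],2)) for r in robot.place_of(p,q)[:2]])
E
```

```text
[ 0.6259 -0.0366  0.0147] [ 3.59385657 -0.89166636  0.2224849 ]
board_clip [([0.6291, -0.0345, 0.0207], 0.83)]
gear_top_center []
gear_mid_center []
gear_low_center [([0.6225, -0.0318, 0.019], 0.6)]
pin_handle []
```

View pics/w5.png

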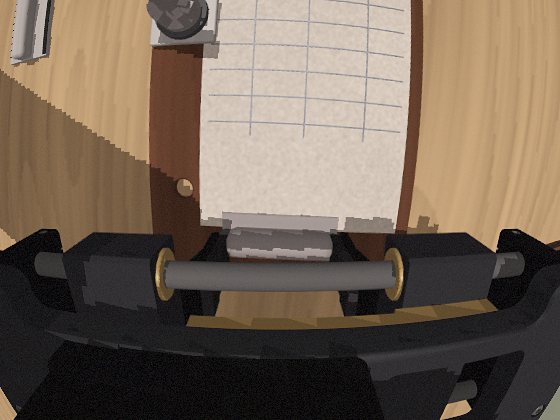

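Picture: the board follows the grip (clip at (280,240), pin hole at (185,187) clear of the sleeve). Continue the draw.

>>> servo_tool(rows=[1,-0.006,0,0,0,1,-0.006,0,0,0,1,-0.006,0,0,0,1,-0.006,0,0,0,1,-0.006,0,0,0])

```text
time: 14.73
position: [0.6319, -0.0732, 0.0149]
tool_rot: [0.659, 0.752, -0.0, -0.001]
ft_force: [-0.5, 2.6, 0.8]
grip_width: 0.055
grip_force: 59.8
```

>>> servo_tool(rows=[1,-0.006,0,0,0,1,-0.006,0,0,0,1,-0.006,0,0,0,1,-0.006,0,0,0,1,-0.006,0,0,0])

```text
time: 15.15
position: [0.6364, -0.1046, 0.015]
tool_rot: [0.659, 0.752, -0.0, -0.0]
ft_force: [0.0, 1.4, -0.1]
grip_width: 0.0549
grip_force: 59.9
```

>>> servo_tool(rows=[1,0,0,0,0,1,0,0,0,0,1,0,0,0,0])

```text
time: 15.4
position: [0.6366, -0.1041, 0.015]
tool_rot: [0.66, 0.752, -0.0, 0.0]
ft_force: [0.7, -1.0, -0.6]
grip_width: 0.0549
grip_force: 60.0
```

```bash
python3 - <<'E'
from h import *
o=robot.get_obs(); print(np.round(o['position'],4),o['moment'],o['q'])
for c in ['scene','side']:
    p=robot.camera(c); save(p,c+'6.png')
    for q in ['board_clip','gear_top_center','gear_mid_center','gear_low_center','pin_handle']:
        print(q,[(np.round(r['at'],4).tolist(),round(r['score'],2)) for r in robot.place_of(p,q)[:2]])
plan([.501+.0965*np.cos(-.218),-.243+.0965*np.sin(-.218),.0147],167.5,1,.02,ds=4)
E
```

```text
[ 0.6366 -0.1041  0.015 ] [-0.18750167 -0.26822942 -0.05220439] [-3.34984674e-01  8.23560543e-01  1.51112000e+00 -3.15446020e-04
  8.06496563e-01 -4.64946112e-01]
board_clip [([0.6384, -0.0997, 0.0182], 0.65), ([0.4268, 0.3197, -0.0006], 0.56)]
gear_top_center [([0.6384, -0.0981, 0.0148], 0.72), ([0.5925, 0.1992, 0.0891], 0.58)]
gear_mid_center [([0.5989, 0.1957, 0.0549], 0.67), ([0.5581, 0.0864, 0.0643], 0.48)]
gear_low_center []
pin_handle [([0.6388, -0.0994, 0.017], 0.66)]
board_clip [([0.6359, -0.0969, 0.0116], 0.66)]
gear_top_center [([0.5937, 0.1994, 0.0892], 0.62)]
gear_mid_center [([0.5553, 0.081, 0.0636], 0.58)]
gear_low_center []
pin_handle [([0.5594, 0.0816, 0.0643], 0.47), ([0.4864, 0.4027, -0.0026], 0.22)]
az now 97.5 turn -70.0 d [-0.0412 -0.1604 -0.0003]
[1, -0.0085, -0.0034, 0.0, np.float64(-3.89), 1, -0.0083, -0.004, 0.0, np.float64(-3.89), 1, -0.008, -0.0046, 0.0, np.float64(-3.89), 1, -0.0077, -0.0051, 0.0, np.float64(-3.89), 1, -0.0073, -0.0056, 0.0, np.float64(-3.89)]
[1, -0.0069, -0.0061, 0.0, np.float64(-3.89), 1, -0.0065, -0.0065, 0.0, np.float64(-3.89), 1, -0.006, -0.007, 0.0, np.float64(-3.89), 1, -0.0055, -0.0074, 0.0, np.float64(-3.89), 1, -0.005, -0.0077, 0.0, np.float64(-3.89)]
[1, -0.0045, -0.008, 0.0, np.float64(-3.89), 1, -0.0039, -0.0083, 0.0, np.float64(-3.89), 1, -0.0034, -0.0086, 0.0, np.float64(-3.89), 1, -0.0028, -0.0088, 0.0, np.float64(-3.89), 1, -0.0022, -0.0089, 0.0, np.float64(-3.89)]
[1, -0.0016, -0.0091, 0.0, np.float64(-3.89), 1, -0.0009, -0.0092, 0.0, np.float64(-3.89), 1, -0.0003, -0.0092, 0.0, np.float64(-3.89)]
```

>>> servo_tool(rows=[1,-0.0085,-0.0034,-0.0005,-3.9,1,-0.0083,-0.004,0,-3.9,1,-0.008,-0.0046,0,-3.9,1,-0.0077,-0.0051,0,-3.9,1,-0.0073,-0.0056,0,-3.9])

```text
time: 16.42
position: [0.6249, -0.1482, 0.0155]
tool_rot: [0.521, 0.853, 0.0, -0.0]
ft_force: [-0.2, 0.6, -1.6]
grip_width: 0.0547
grip_force: 60.0
```

>>> servo_tool(rows=[1,-0.0069,-0.0061,-0.0005,-3.9,1,-0.0065,-0.0065,0,-3.9,1,-0.006,-0.007,0,-3.9,1,-0.0055,-0.0074,0,-3.9,1,-0.005,-0.0077,0,-3.9])

```text
time: 16.83
position: [0.6132, -0.1928, 0.0159]
tool_rot: [0.369, 0.929, 0.0, -0.0]
ft_force: [-0.9, -0.3, -1.2]
grip_width: 0.0547
grip_force: 60.0
```

>>> servo_tool(rows=[1,-0.0045,-0.008,0,-3.9,1,-0.0039,-0.0083,0,-3.9,1,-0.0034,-0.0086,0,-3.9,1,-0.0028,-0.0088,0,-3.9,1,-0.0022,-0.0089,0,-3.9])

```text
time: 17.25
position: [0.6018, -0.2373, 0.0158]
tool_rot: [0.206, 0.978, 0.0, -0.0]
ft_force: [0.2, 0.4, -1.9]
grip_width: 0.055
grip_force: 60.0
```

>>> servo_tool(rows=[1,-0.0016,-0.0091,0,-3.9,1,-0.0009,-0.0092,0,-3.9,1,-0.0003,-0.0092,0,-3.9,1,0,0,0,0,1,0,0,0,0])

```text
time: 17.67
position: [0.5951, -0.2644, 0.0159]
tool_rot: [0.108, 0.994, 0.0, -0.0]
ft_force: [-0.3, 0.1, -2.0]
grip_width: 0.0547
grip_force: 59.9
```

```bash
python3 - <<'E'
from h import *
o=robot.get_obs(); M=R.from_quat(o['tool_rot']).as_matrix(); print(np.round(o['position'],4),np.degrees(np.arctan2(M[1,0],M[0,0])),o['ft_force'])
for c in ['scene','side','wrist']:
    p=robot.camera(c); save(p,c+'7.png')
    for q in ['board_clip','mat_center','board_center']: print(q,[(np.round(r['at'],4).tolist(),round(r['score'],2)) for r in robot.place_of(p,q)[:2]])
cv2.imwrite('pics/m7.png',np.hstack([cv2.resize(cv2.imread('pics/side7.png')[150:330,150:390],None,fx=1.66,fy=1.66),cv2.resize(cv2.imread('pics/wrist7.png'),(400,299))]))
E
```

```text
[ 0.5951 -0.2644  0.0159] 167.58063195554158 [-0.34967868  0.10787435 -1.96813722]
board_clip [([0.5947, -0.2631, 0.0177], 0.76)]
mat_center [([0.4991, -0.2442, 0.0008], 0.55)]
board_center [([0.4971, -0.2404, 0.0069], 0.95)]
board_clip [([0.5889, -0.2648, 0.0152], 0.65)]
mat_center [([0.4988, -0.2401, 0.0037], 0.57)]
board_center [([0.5015, -0.2351, 0.0041], 0.85), ([0.5899, -0.2614, 0.0163], 0.52)]
board_clip [([0.5856, -0.2644, 0.0192], 0.67)]
mat_center []
board_center []
```

View pics/m7.png

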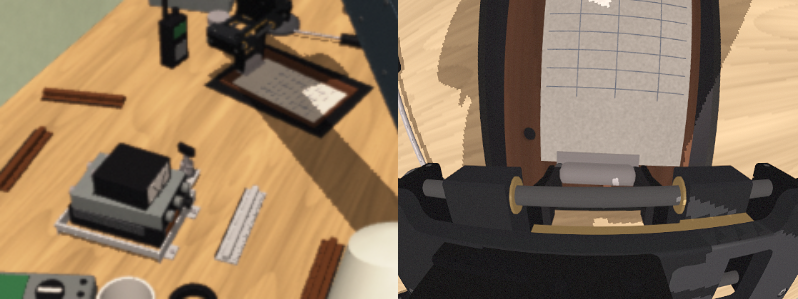

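Picture: the board lies square in the middle of the mat with even margins, clip at the far end; the stack stands upright, pin handle up. Release.

>>> servo_tool(rows=[1,0,0,0.001,0,-0.6,0,0,0,0,-0.6,0,0,0,0,-0.6,0,0,0,0,-0.6,0,0,0,0])

```text
time: 18.68
position: [0.5957, -0.2645, 0.0153]
tool_rot: [0.107, 0.994, -0.0, 0.0]
ft_force: [0.7, -0.1, 0.2]
grip_width: 0.0682
grip_force: 0.0
```

>>> servo_tool(rows=[-0.6,0,0,-0.03,0,-0.6,0,0,-0.04,0,-0.6,0,0,-0.04,0,-0.6,0,0,-0.04,0,-0.6,0,0,0,0])

```text
time: 19.1
position: [0.6004, -0.2674, 0.1746]
tool_rot: [0.107, 0.994, -0.004, 0.008]
ft_force: [0.7, -1.1, 1.3]
grip_width: 0.0698
grip_force: 0.0
```

```bash
python3 - <<'E'
from h import *
o=robot.get_obs(); print(np.round(o['position'],4),o['grip_width'])
for c in ['scene','side','wrist']:
    p=robot.camera(c); save(p,c+'8.png')
    for q in ['board_clip','board_center','ruler_center']: print(q,[(np.round(r['at'],4).tolist(),round(r['score'],2)) for r in robot.place_of(p,q)[:4]])
plan([.4345,.141,.09],5.8,-.2)
plan([.4345,.141,.09],185.8,-.2)
E
```

```text
[ 0.6004 -0.2674  0.1746] 0.0697800707849096
board_clip [([0.595, -0.2627, 0.0146], 0.96), ([0.4969, -0.2401, 0.0018], 0.36)]
board_center [([0.4366, 0.1422, 0.0005], 0.69), ([0.4994, -0.2407, 0.0083], 0.64)]
ruler_center [([0.4341, 0.1439, 0.0084], 0.91), ([0.2869, 0.1954, 0.0094], 0.83), ([0.8409, 0.1616, 0.0066], 0.78), ([0.2775, 0.4148, 0.0057], 0.77)]
board_clip [([0.5902, -0.2632, 0.0156], 0.78), ([0.5947, 0.1986, 0.0942], 0.39)]
board_center [([0.5013, -0.2344, 0.0036], 0.93)]
ruler_center [([0.2758, 0.4123, 0.008], 0.83), ([0.8457, -0.0355, 0.0106], 0.72), ([0.4342, 0.1439, 0.0065], 0.63), ([0.8384, 0.1597, 0.0093], 0.61)]
board_clip [([0.5839, -0.2651, 0.019], 0.76), ([0.4965, -0.2382, 0.0038], 0.55)]
board_center [([0.4997, -0.2398, 0.0045], 0.57)]
ruler_center [([0.435, 0.1387, 0.011], 0.78)]
az now 167.7 turn 161.9 d [-0.1607  0.4051 -0.0742]
[-0.2, 0.0101, 0.0151, 0.0031, np.float64(6.75), -0.2, 0.0118, 0.0138, 0.0031, np.float64(6.75), -0.2, 0.0134, 0.0123, 0.0031, np.float64(6.75), -0.2, 0.0147, 0.0106, 0.0031, np.float64(6.75), -0.2, 0.0159, 0.0088, 0.0031, np.float64
[... 881 characters left out ...]
64(6.75), -0.2, -0.0029, -0.0179, 0.0031, np.float64(6.75)]
az now 167.7 turn -18.1 d [-0.1607  0.4051 -0.0742]
[-0.2, 0.0203, 0.0301, 0.0062, np.float64(-1.51), -0.2, 0.0195, 0.0307, 0.0062, np.float64(-1.51), -0.2, 0.0187, 0.0312, 0.0062, np.float64(-1.51), -0.2, 0.0178, 0.0316, 0.0062, np.float64(-1.51), -0.2, 0.017, 0.0321, 0.0062, np.float64(-1.51)]
[-0.2, 0.0161, 0.0325, 0.0062, np.float64(-1.51), -0.2, 0.0153, 0.0329, 0.0062, np.float64(-1.51), -0.2, 0.0144, 0.0333, 0.0062, np.float64(-1.51), -0.2, 0.0135, 0.0337, 0.0062, np.float64(-1.51), -0.2, 0.0126, 0.034, 0.0062, np.float64(-1.51)]
[-0.2, 0.0117, 0.0344, 0.0062, np.float64(-1.51), -0.2, 0.0108, 0.0347, 0.0062, np.float64(-1.51)]
```

```bash
python3 - <<'E'
from h import *
plan([.4383,.1062,.08],96.3,0)
E
```

```text
az now 167.7 turn 71.4 d [-0.1569  0.3703 -0.0842]
[0, 0.0211, 0.0299, 0.0077, np.float64(6.49), 0, 0.0243, 0.0273, 0.0077, np.float64(6.49), 0, 0.0273, 0.0243, 0.0077, np.float64(6.49), 0, 0.0298, 0.0211, 0.0077, np.float64(6.49), 0, 0.032, 0.0176, 0.0077, np.float64(6.49)]
[0, 0.0338, 0.0139, 0.0077, np.float64(6.49), 0, 0.0352, 0.01, 0.0077, np.float64(6.49), 0, 0.0361, 0.0059, 0.0077, np.float64(6.49), 0, 0.0365, 0.0018, 0.0077, np.float64(6.49), 0, 0.0365, -0.0023, 0.0077, np.float64(6.49)]
[0, 0.036, -0.0065, 0.0077, np.float64(6.49)]
```

>>> servo_tool(rows=[0,0.0211,0.0299,0.007,6.5,0,0.0243,0.0273,0.007,6.5,0,0.0273,0.0243,0.007,6.5,0,0.0298,0.0211,0.007,6.5,0,0.032,0.0176,0.008,6.5], newtons=25)

```text
time: 20.12
position: [0.5236, -0.0947, 0.1289]
tool_rot: [0.384, 0.923, 0.0, 0.0]
ft_force: [1.2, 0.8, 0.2]
grip_width: 0.0469
grip_force: 0.0
```

>>> servo_tool(rows=[0,0.0338,0.0139,0.008,6.5,0,0.0352,0.01,0.008,6.5,0,0.0361,0.0059,0.008,6.5,0,0.0365,0.0018,0.008,6.5,0,0.0365,-0.0023,0.008,6.5])

```text
time: 20.53
position: [0.4528, 0.0737, 0.0889]
tool_rot: [0.627, 0.779, 0.0, 0.0]
ft_force: [0.1, -0.2, -0.3]
grip_width: 0.0435
grip_force: 0.0
```

>>> servo_tool(rows=[0,0.036,-0.0065,0.008,6.5,0,0,0,0,0,0,0,0,0,0])

```text
time: 20.78
position: [0.4382, 0.1069, 0.0809]
tool_rot: [0.665, 0.747, -0.001, -0.001]
ft_force: [0.3, 0.4, 0.0]
grip_width: 0.0439
grip_force: 0.0
```

```bash
python3 - <<'E'
from h import *
o=robot.get_obs(); p=robot.camera('wrist'); save(p,'w9.png'); print(np.round(o['position'],4),o['grip_width'])
print([(np.round(r['at'],4).tolist(),round(r['score'],2)) for r in robot.place_of(p,'ruler_center')[:3]])
for k in robot.outline_of(p,'ruler')[:1]:
    ys,xs=np.nonzero(k['region']); w=np.array([wplane(p,o,(x,y),.006)[:2] for x,y in zip(xs[::20],ys[::20])])*1000
    print(k['score'],cv2.minAreaRect(w.astype(np.float32)))
plan([.4383,.1062,.007],96.3,0)
E
```

```text
[0.4382 0.1069 0.0809] 0.043883258235907406
[([0.2844, 0.2003, 0.008], 0.94), ([0.4336, 0.1401, 0.0097], 0.81)]
0.79 ((286.337158203125, 193.98292541503906), (37.3834228515625, 151.59017944335938), 4.076297760009766)
az now 96.39 turn 0.09 d [-0.0026  0.0016 -0.0746]
[0, 0.001, -0.0012, 0.0373, np.float64(0.04), 0, 0.001, -0.0012, 0.0373, np.float64(0.04)]
```

View pics/w9.png

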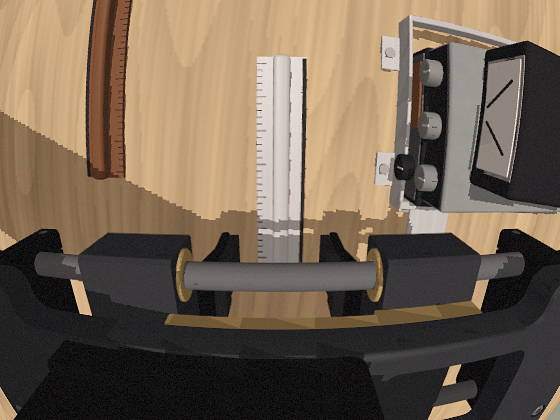

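Picture: silver ruler at (281,160), upright between the fingers; gear clear to the right. Descend and grip.

>>> servo_tool(rows=[0,0,0,0.035,0,0,0,0,0.025,0,0,0,0,0.012,0,0,0,0,0,0,1,0,0,0,0])

```text
time: 21.35
position: [0.4402, 0.1041, 0.009]
tool_rot: [0.667, 0.745, -0.0, -0.0]
ft_force: [1.1, -0.5, -0.3]
grip_width: 0.0415
grip_force: 0.0
```

>>> servo_tool(rows=[1,0,0,0,0,1,0,0,0,0,1,0,0,0,0,1,0,0,0,0,1,0,0,0,0])

```text
time: 21.77
position: [0.4398, 0.1053, 0.0099]
tool_rot: [0.667, 0.746, 0.0, 0.0]
ft_force: [2.0, -0.0, 4.4]
grip_width: 0.0115
grip_force: 25.1
```

>>> servo_tool(rows=[1,0,0,0,0,1,0,0,0,0,1,0,0,-0.01,0,1,0,0,-0.03,0,1,0,0,-0.03,0])

```text
time: 22.18
position: [0.438, 0.1053, 0.079]
tool_rot: [0.667, 0.745, -0.001, -0.002]
ft_force: [1.3, -0.8, -1.0]
grip_width: 0.0115
grip_force: 25.0
```

```bash
python3 - <<'E'
from h import *
o=robot.get_obs(); print(o['grip_width'],o['grip_force'])
plan([.4835,-.2712,.075],77.6,1,.038)
p=robot.camera('scene'); print([(np.round(r['at'],4).tolist(),round(r['score'],2)) for r in robot.place_of(p,'ruler_center')[:4]])
E
```

```text
0.011530788598612417 24.998378455638885
az now 96.4 turn 18.8 d [ 0.0455 -0.3765 -0.004 ]
[1, -0.0379, 0.0003, 0.0004, np.float64(1.88), 1, -0.0379, 0.0016, 0.0004, np.float64(1.88), 1, -0.0378, 0.0028, 0.0004, np.float64(1.88), 1, -0.0377, 0.004, 0.0004, np.float64(1.88), 1, -0.0376, 0.0053, 0.0004, np.float64(1.88)]
[1, -0.0374, 0.0065, 0.0004, np.float64(1.88), 1, -0.0371, 0.0077, 0.0004, np.float64(1.88), 1, -0.0369, 0.0089, 0.0004, np.float64(1.88), 1, -0.0365, 0.0102, 0.0004, np.float64(1.88), 1, -0.0362, 0.0113, 0.0004, np.float64(1.88)]
[([0.8408, 0.1581, 0.0089], 0.97), ([0.8431, -0.0366, 0.0115], 0.68), ([0.433, 0.1437, 0.0731], 0.57), ([0.2781, 0.4165, 0.0048], 0.57)]
```

>>> servo_tool(rows=[1,-0.0379,0.0003,0,1.88,1,-0.0379,0.0016,0,1.88,1,-0.0378,0.0028,0,1.88,1,-0.0377,0.004,0,1.88,1,-0.0376,0.0053,0,1.88])

```text
time: 22.7
position: [0.4615, -0.0843, 0.0785]
tool_rot: [0.726, 0.688, -0.0, -0.001]
ft_force: [1.2, 0.3, -0.6]
grip_width: 0.0118
grip_force: 25.0
```

>>> servo_tool(rows=[1,-0.0374,0.0065,0,1.88,1,-0.0371,0.0077,0,1.88,1,-0.0369,0.0089,0,1.88,1,-0.0365,0.0102,0,1.88,1,-0.0362,0.0113,0,1.88])

```text
time: 23.12
position: [0.484, -0.2727, 0.0781]
tool_rot: [0.78, 0.626, -0.0, -0.001]
ft_force: [0.8, 0.2, -0.4]
grip_width: 0.0111
grip_force: 25.0
```

>>> servo_tool(rows=[1,0,0,0,0,1,0,0,0,0])

```text
time: 23.28
position: [0.4847, -0.2735, 0.0783]
tool_rot: [0.78, 0.625, 0.0, 0.0]
ft_force: [0.1, 0.8, -0.5]
grip_width: 0.0115
grip_force: 25.0
```

```bash
python3 - <<'E'
from h import *
o=robot.get_obs(); print(np.round(o['position'],4))
for c in ['scene','side','wrist']:
    p=robot.camera(c)
    for q in ['ruler_center','board_center','board_clip']: print(c,q,[(np.round(r['at'],4).tolist(),round(r['score'],2)) for r in robot.place_of(p,q)[:4]])
plan([.4835,-.2712,.018],77.6,1,.038)
E
```

```text
[ 0.4847 -0.2735  0.0783]
scene ruler_center [([0.8403, 0.1613, 0.0063], 0.93), ([0.8394, -0.0365, 0.0104], 0.72), ([0.2897, 0.1963, 0.0061], 0.7), ([0.4923, -0.235, 0.0769], 0.65)]
scene board_center [([0.4997, -0.2382, 0.0063], 0.91), ([0.4853, 0.4056, -0.0004], 0.35)]
scene board_clip [([0.5945, -0.2638, 0.0161], 0.93)]
side ruler_center [([0.2786, 0.4133, 0.0103], 0.82), ([0.4921, -0.2306, 0.0737], 0.79), ([0.8407, 0.1591, 0.0087], 0.72), ([0.2899, 0.1935, 0.0052], 0.59)]
side board_center [([0.5025, -0.235, 0.0015], 0.69), ([0.4996, -0.2417, 0.0004], 0.69)]
side board_clip [([0.5887, -0.2608, 0.0158], 0.91)]
wrist ruler_center [([0.4911, -0.2359, 0.0778], 0.83)]
wrist board_center []
wrist board_clip [([0.5877, -0.2654, 0.0179], 0.6)]
az now 77.63 turn 0.03 d [-0.0014 -0.0003 -0.0614]
[1, -0.0003, -0.0006, 0.0307, np.float64(0.02), 1, -0.0003, -0.0006, 0.0307, np.float64(0.02)]
```

Ruler is right over the sheet's middle. Lower and release.

>>> servo_tool(rows=[1,0,0,0.03,0,1,0,0,0.02,0,1,0,0,0.008,0,1,0,0,0.002,0,1,0,0,0,0])

```text
time: 24.3
position: [0.4846, -0.2711, 0.019]
tool_rot: [0.779, 0.627, -0.0, -0.0]
ft_force: [0.0, 0.0, -0.4]
grip_width: 0.0113
grip_force: 25.0
```

>>> servo_tool(rows=[1,0,0,0,0])

```text
time: 24.38
position: [0.4853, -0.2717, 0.02]
tool_rot: [0.779, 0.627, 0.0, 0.001]
ft_force: [0.3, -0.1, 0.3]
grip_width: 0.0117
grip_force: 25.0
```

>>> servo_tool(rows=[1,0,0,0.001,0,1,0,0,0.001,0,1,0,0,0,0])

```text
time: 24.63
position: [0.4851, -0.2715, 0.0179]
tool_rot: [0.779, 0.627, 0.0, 0.001]
ft_force: [-0.1, -1.0, -1.0]
grip_width: 0.0117
grip_force: 25.0
```

>>> servo_tool(rows=[0.3,0,0,0,0,0.3,0,0,0,0,0.3,0,0,0,0,0.3,0,0,0,0,0.3,0,0,0,0])

```text
time: 25.05
position: [0.4848, -0.2713, 0.0174]
tool_rot: [0.779, 0.627, 0.0, 0.0]
ft_force: [0.5, 0.0, 0.5]
grip_width: 0.0291
grip_force: 0.0
```

>>> servo_tool(rows=[0.3,0,0,-0.02,0,0.3,0,0,-0.04,0,0.3,0,0,-0.04,0,0.3,0,0,-0.04,0,0.3,0,0,-0.04,0])

```text
time: 25.47
position: [0.4843, -0.2709, 0.1989]
tool_rot: [0.779, 0.627, -0.0, -0.0]
ft_force: [1.9, -0.2, -0.1]
grip_width: 0.0309
grip_force: 0.0
```

>>> servo_tool(rows=[0.3,0.035,0,0,0,0.3,0.035,0,0,0,0.3,0.035,0,0,0,0.3,0.035,0,0,0,0.3,0,0,0,0])

```text
time: 25.88
position: [0.5143, -0.1286, 0.1973]
tool_rot: [0.778, 0.628, 0.001, -0.002]
ft_force: [-1.0, 0.4, -0.3]
grip_width: 0.0303
grip_force: 0.0
```

```bash
python3 - <<'E'
from h import *
for c in ['scene','side']:
    p=robot.camera(c); save(p,c+'9.png')
    for q in ['ruler_center','board_center','board_clip','mat_center','pin_handle','gear_top_center','gear_mid_center','handheld','fuse_jar','desk_mic']: print(c,q,[(np.round(r['at'],4).tolist(),round(r['score'],2)) for r in robot.place_of(p,q)[:4]])
cv2.imwrite('pics/m9.png',np.hstack([cv2.resize(cv2.imread('pics/side9.png')[150:330,150:390],(400,300)),cv2.resize(cv2.imread('pics/scene9.png')[140:350,130:410],(400,300))]))
E
```

```text
scene ruler_center [([0.4945, -0.2338, 0.0116], 0.88), ([0.2787, 0.4153, 0.0063], 0.72), ([0.2929, 0.1945, 0.0104], 0.69), ([0.8403, -0.0363, 0.0079], 0.64)]
scene board_center [([0.5009, -0.2395, 0.0084], 0.84)]
scene board_clip [([0.593, -0.2619, 0.014], 0.68), ([0.6005, 0.1964, 0.0542], 0.25)]
scene mat_center [([0.5007, -0.2438, 0.0019], 0.64)]
scene pin_handle [([0.5588, 0.0891, 0.0639], 0.65)]
scene gear_top_center [([0.592, 0.2002, 0.0925], 0.66)]
scene gear_mid_center [([0.6005, 0.1934, 0.0565], 0.68), ([0.4651, -0.4359, 0.0023], 0.64), ([0.4291, 0.3232, -0.0016], 0.36)]
scene handheld [([0.7495, -0.2219, -0.0033], 0.83), ([0.6026, -0.451, 0.0051], 0.73), ([0.5628, 0.0859, 0.0657], 0.41)]
scene fuse_jar [([0.6978, -0.338, 0.003], 0.57)]
scene desk_mic []
side ruler_center [([0.4935, -0.2315, 0.0131], 0.88), ([0.2768, 0.4106, 0.0133], 0.83), ([0.8398, 0.1577, 0.0069], 0.83), ([0.8453, -0.0364, 0.0106], 0.78)]
side board_center [([0.5, -0.2354, 0.0045], 0.9), ([0.4934, -0.2309, 0.0128], 0.52)]
side board_clip [([0.5911, -0.2616, 0.0143], 0.85)]
side mat_center [([0.5004, -0.2398, 0.0019], 0.61)]
side pin_handle [([0.5013, -0.2412, -0.0007], 0.68), ([0.5572, 0.0816, 0.0629], 0.46)]
side gear_top_center [([0.5026, -0.2357, 0.0036], 0.69), ([0.5946, 0.2009, 0.0932], 0.62)]
side gear_mid_center []
side handheld [([0.7447, -0.2236, -0.0013], 0.93), ([0.4916, -0.237, 0.0076], 0.45), ([0.5932, 0.1973, 0.0927], 0.42)]
side fuse_jar [([0.6961, -0.3315, 0.0026], 0.69)]
side desk_mic [([0.6011, -0.4491, 0.0014], 0.55), ([0.7461, -0.2288, -0.002], 0.23)]
```

View pics/m9.png

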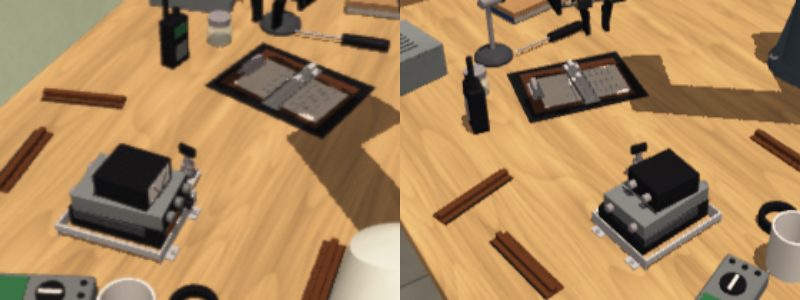

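The pictures show the ruler square across the sheet at (300,85) left and (583,83) right. The board is on the mat, the stack is upright and the pin handle is up at (187,150).

```bash
python3 -c "
from rig import robot; print(robot.hand_in())"
```

```text
the job is handed in; nothing more can be done
None
```

I finished the job and handed it in at about 26 s: pin parked, board flat on the mat with its clip at the far end, ruler square across the sheet, gear stack upright; the hand-in returned no verdict, so these rest on my last camera check.

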